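Swing out the stabiliser leg of the hammer stand

TASK

Before the piano hammers are filed, the bench stand that holds them must be steadied: swing the blue stabiliser leg of the stand with the row of white felt hammers all the way out until it clicks home in its end detent, and let go of it. Leave the leg of the empty stand folded in.

Things in the scene. Friction and masses are not known exactly. Their poses are not given: they have to be found in the camera images.
- loaded_leg (a joint): Angle (rad) of the blue leg on the stand with white felt hammers: 0 folded along the stand's near side, 1.57 (end stop) square to it, towards the robot. Opens clockwise seen from above, on a vertical pivot. Takes about 2 N at the post. Sprung detent, crest at 1.3: let go past 1.4 it is pulled home to 1.57; let go short of 1.3 it is not. The stand is fixed, 130 x 200 mm, 95 mm tall.
- loaded_leg_post (a point): Handle of that leg: an upright round brass post, 14 mm diameter, 120 mm from the pivot. It stands on the leg's bar (24 mm wide, 165 mm long, top 25 mm above the table) and rises to 70 mm above the table. This point is on its axis, 55 mm above the table, to be gripped from above; it moves with the leg. The hammers begin about 70 mm from the folded post.
- loaded_leg_hinge (a point): Pivot of that leg: a point on its vertical axis, 18 mm above the table, at the left (seen from the robot) near corner of the stand.
- empty_leg (a joint): The same kind of leg on the other stand, which is alike but holds no hammers. Its angle (rad): near 0 folded, 1.57 swung out. To be left folded (it starts below 0.3).

How it is judged:
At the end, for the whole second after the job is handed in: The leg of the stand with the hammers rests in its end detent (angle above 1.46 rad, within about 6 degrees of its stop at 1.57), at rest and released; the empty stand's leg is still folded (below 0.6 rad) (value of joint loaded_leg above 1.46 rad and velocity of joint loaded_leg between -0.05 and 0.05 rad/s and value of joint empty_leg below 0.6 rad); the robot touches nothing.
It fails at once if the empty stand's leg is swung out (beyond 0.6 rad) (value of joint empty_leg above 0.6 rad).
It also fails if it takes over 35 s, if anything falls off the work surface, if the arm or the gripper's body presses on something with over 40 N, if the wrist force passes 120 N, or if a joint passes its speed limit or range.

ROBOT

A 7-joint arm with a two-finger parallel gripper is mounted at the origin on the work surface. World frame = base frame: x ahead of the robot, y to its left, z up, the work surface at z = 0. Lengths are in m, angles in rad, forces in N, time in s.
With the tool pointing down it reaches from about 0.425 to 0.925 m from the base axis. Payload 6.8 kg.
Tool frame: the origin (TCP) lies on the front face of the gripper's body, between the roots of the fingers; the fingertips stand 73 mm ahead of it and the grasp point (between the pads) lies 54 mm ahead of it (env.nose_length is the distance from the TCP to the fingertips, in m); z points along the fingers, y is the direction in which the jaws open and shut (so a half turn about z gives the same grasp; the last joint's range is limited). The gripper opens to 85 mm and grips with 20 to 120 N. Pads are 22 mm wide; open, the fingers measure 114 mm over their backs; the gripper's body (76 mm by 85 mm) begins 54 mm behind the grasp point. The pads swing forward as they close: fully open they stand 13 mm farther back than shut.
Start: joints at [-1.269, 0.477, 0.022, 1.555, -0.011, 1.109, -0.083], TCP at [0.269, 0.619, 0.304] pointing down, gripper open.
Joint ranges: [-2.96, 2.96], [-0.34, 2.1], [-1.41, 1.46], [0.24, 2.44], [-1.37, 4.51], [0.17, 1.92], [-2.96, 2.96]. Speed limits (rad/s): [2.39, 2.39, 3.14, 3.14, 3.14, 3.14, 3.14].

INTERFACE

Orientations are given as a unit quaternion [w, x, y, z].
In Python, from cell import env, kin, camera, calibration, job gives the robot as it stands. The module is installed in compiled form; this text tells all that it offers. Calls block until the motion is done:
- env.reach(position, orientation): joint-space move of the TCP to a pose.
- env.movel(position, velocity=0.15, rot=None, stop_force=None): straight line of the TCP; rot=None keeps the orientation; velocity is the mean speed in m/s. With stop_force (N) it stops when the force on the tool has changed by that much, and returns True; else False.
- env.goto_joints(angles): joint-space move.
- env.grip(opening, f_grip=None): finger opening in m; f_grip is the grip in N (None keeps the last); returns when the fingers have stopped.
- env.dwell(seconds).
- kin.inverse_kinematics(position, orientation): joint angles nearest the present ones, or None.
- env.get_state(): the state.
- camera(name): name is "scene" or "top" or "wrist"; returns (picture, depth): 420x560x3 uint8, blue, green, red; 420x560 float32, m along the optical axis (not along the pixel's ray), 0 where there is no reading.
- calibration(name): a dict with "fx", "fy", "cx", "cy" (pixels), "k1" (the pictures are not rectified: a ray, as slopes to the right and down, at radius r is drawn at 1 + k1 r^2 times it, then the intrinsics apply), "rvec" (rotation vector, rad) and "tvec" (3), from world to camera coordinates, as OpenCV has them. Camera axes: x right, y down, z forward; pixel columns grow to the right and rows downward; lengths in m; the calibration is good to about 2 mm. A picture is of the moment at which its call begins: read the wrist's pose just before it. calibration takes no time and is no camera call; for the wrist camera it gives the pose at the moment of the call.
A pose or a line that the arm cannot do raises env.PlanningError and nothing moves.
- job.job_done(): hands the job in, once; it reports no verdict.
The state is a dict: "time": time; "qpos": joint angles; "joint_velocities": joint speeds; "joint_torque": joint torques, N m; "tcp_pos": TCP position; "orientation": TCP orientation; "force": force on the tool from outside, world axes, zero at the start; "torque": the same for the moment, N m; "opening": finger opening in m.
Only numpy, scipy, OpenCV 4.12 (cv2) and the standard library are available. Lean on these libraries where they do the work, as an engineer would, in place of code of your own. Each camera call takes 0.05 s, during which the arm holds its last target.

## Working session

There is one attempt and no reset: what is moved stays moved. The work goes in short steps, each a Python script; the robot and the scene stay as the last script left them, time stands still between calls to the robot, and variables do not carry over. Pictures are saved under pics/ and viewed, and the job is handed in when it is done.

```bash
mkdir -p pics
cat > h.py <<'E'
import numpy as np, cv2
from cell import env, kin, camera, calibration, job
def grab(name):
    c=calibration(name); im,d=camera(name); return c,im,d
def world(c,d,u,v,z=None):
    x,y=(u-c["cx"])/c["fx"],(v-c["cy"])/c["fy"]
    K=np.eye(3); p=cv2.undistortPoints(np.array([[[x,y]]],float),K,np.array([c["k1"],0,0,0.]))[0,0]
    R=cv2.Rodrigues(np.array(c["rvec"],float))[0]; t=np.array(c["tvec"],float).ravel()
    ray=R.T@np.array([p[0],p[1],1]); o=-R.T@t
    if z is not None: return o+ray*(z-o[2])/ray[2]
    return o+ray*d[int(round(v)),int(round(u))]
E
python3 - <<'E'
from h import *
print(env.get_state()["time"])
for n in("scene","top"):
    c,im,d=grab(n); cv2.imwrite(f"pics/{n}1.png",im); np.save(f"{n}1.npy",d)
    import pickle; pickle.dump(c,open(n+"1.pkl","wb")); print(n,c)
E
```

```text
0.0
scene {'fx': 378.9280331860415, 'fy': 378.9280331860415, 'cx': 276.29627216812526, 'cy': 203.3680627734656, 'k1': -0.0746052773358711, 'rvec': array([ 2.39507855,  0.80770633, -0.2564928 ]), 'tvec': array([-0.49749736, -0.24893776,  1.03156942])}
top {'fx': 485.9527279022756, 'fy': 485.9527279022756, 'cx': 286.5796326698341, 'cy': 209.22011790491453, 'k1': 0.039165179342051076, 'rvec': array([ 2.14932102, -2.13636857,  0.21045193]), 'tvec': array([0.00859639, 0.5784274 , 0.81946297])}
```

View pics/scene1.png

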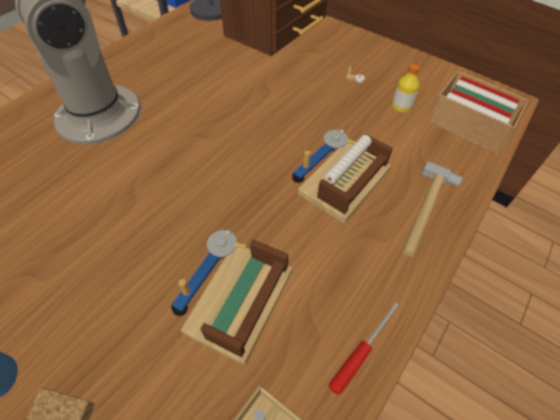

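View pics/top1.png

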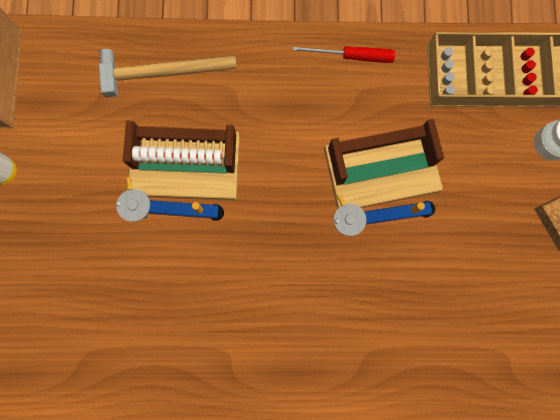

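The scene and top views agree. The hammers are on the top view's left stand: hinge disc near pixel (133,205), brass post near (197,207). The empty stand is on the right, with its post near (421,207). Next I measure the points.

Run:
```python
from h import *
import pickle
c=pickle.load(open("top1.pkl","rb"));d=np.load("top1.npy");im=cv2.imread("pics/top1.png")
cv2.imwrite("pics/crop1.png",cv2.resize(im[110:240,100:250],None,fx=5,fy=4.5,interpolation=cv2.INTER_CUBIC)[:600])
R=cv2.Rodrigues(c["rvec"])[0];print("cam",-R.T@c["tvec"])
for n,(u,v) in dict(hinge=(133,205),post=(195,206),barend=(218,212),epost=(421,206),ehinge=(350,220),table=(250,300)).items():
    print(n,world(c,d,u,v).round(4))
# height map around post
h,w=d.shape
hsv=cv2.cvtColor(im,cv2.COLOR_BGR2HSV)
P=[]
for v in range(195,222):
  for u in range(185,230):
    if d[v,u]>0:
      p=world(c,d,u,v)
      if p[2]>.04: P.append([u,v,*p])
P=np.array(P);print(len(P));print(P.round(3)[:40])
B=np.array([world(c,d,u,v) for v in range(190,225) for u in range(150,230) if 100<hsv[v,u,0]<130 and hsv[v,u,1]>150])
print("bar",B.min(0),B.max(0),np.median(B,0)); 
print("bar fit",cv2.fitLine(B[:,:2].astype(np.float32),cv2.DIST_HUBER,0,.01,.01).ravel())
```

```text
cam [0.43004764 0.03281293 0.90562358]
hinge [0.5871 0.2895 0.0309]
post [0.579  0.1715 0.0714]
barend [0.5775 0.1378 0.0187]
epost [ 0.5822 -0.2229  0.0715]
ehinge [ 0.5623 -0.1039  0.033 ]
table [0.4181 0.077  0.0008]
77
[[1.94e+02 2.02e+02 5.86e-01 1.74e-01 6.90e-02]
 [1.95e+02 2.02e+02 5.86e-01 1.72e-01 7.10e-02]
 [1.96e+02 2.02e+02 5.86e-01 1.70e-01 7.00e-02]
 [1.93e+02 2.03e+02 5.85e-01 1.76e-01 6.80e-02]
 [1.94e+02 2.03e+02 5.84e-01 1.74e-01 7.00e-02]
 [1.95e+02 2.03e+02 5.85e-01 1.72e-01 7.00e-02]
 [1.96e+02 2.03e+02 5.85e-01 1.70e-01 6.90e-02]
 [1.97e+02 2.03e+02 5.85e-01 1.68e-01 7.00e-02]
 [1.98e+02 2.03e+02 5.85e-01 1.67e-01 6.80e-02]
 [1.92e+02 2.04e+02 5.83e-01 1.77e-01 6.90e-02]
 [1.93e+02 2.04e+02 5.82e-01 1.75e-01 7.20e-02]
 [1.94e+02 2.04e+02 5.83e-01 1.73e-01 7.10e-02]
 [1.95e+02 2.04e+02 5.83e-01 1.72e-01 6.70e-02]
 [1.96e+02 2.04e+02 5.83e-01 1.70e-01 7.00e-02]
 [1.97e+02 2.04e+02 5.83e-01 1.69e-01 6.90e-02]
 [1.98e+02 2.04e+02 5.82e-01 1.66e-01 7.20e-02]
 [1.92e+02 2.05e+02 5.81e-01 1.77e-01 7.00e-02]
 [1.93e+02 2.05e+02 5.81e-01 1.75e-01 7.00e-02]
 [1.94e+02 2.
[... 506 characters left out ...]
.90e-02]
 [1.97e+02 2.06e+02 5.79e-01 1.68e-01 7.00e-02]
 [1.98e+02 2.06e+02 5.79e-01 1.67e-01 7.00e-02]
 [1.99e+02 2.06e+02 5.80e-01 1.65e-01 6.60e-02]
 [2.00e+02 2.06e+02 5.81e-01 1.65e-01 5.90e-02]
 [1.92e+02 2.07e+02 5.78e-01 1.77e-01 6.90e-02]
 [1.93e+02 2.07e+02 5.77e-01 1.75e-01 7.00e-02]
 [1.94e+02 2.07e+02 5.77e-01 1.73e-01 7.20e-02]
 [1.95e+02 2.07e+02 5.78e-01 1.72e-01 6.80e-02]
 [1.96e+02 2.07e+02 5.77e-01 1.70e-01 7.10e-02]
 [1.97e+02 2.07e+02 5.78e-01 1.68e-01 6.90e-02]
 [1.98e+02 2.07e+02 5.78e-01 1.67e-01 7.00e-02]]
bar [0.43004764 0.03281293 0.01839274] [0.5963556  0.26168876 0.90562358] [0.58134701 0.20606946 0.02456123]
bar fit [0.09815855 0.9951708  0.58129317 0.20190656]
```

```bash
ls pics
```

```text
crop1.png
scene1.png
top1.png
```

View pics/crop1.png

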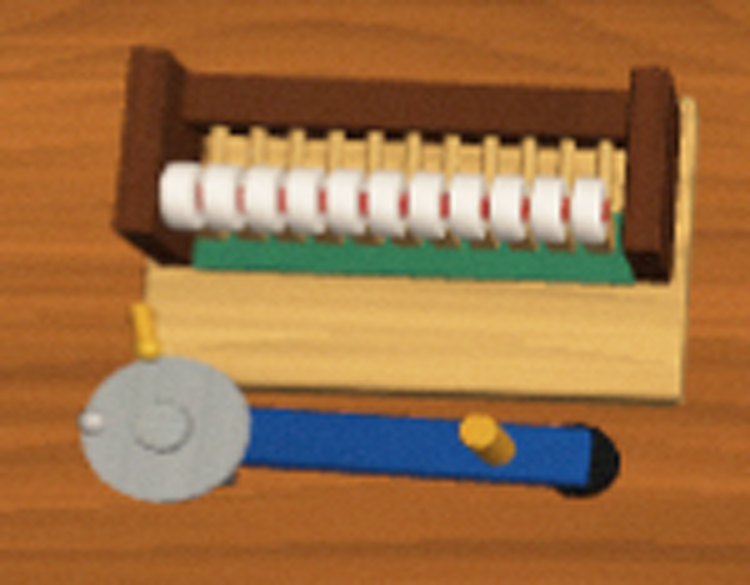

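Run:
```python
from h import *
import pickle
c=pickle.load(open("top1.pkl","rb"));d=np.load("top1.npy");im=cv2.imread("pics/top1.png")
hsv=cv2.cvtColor(im,cv2.COLOR_BGR2HSV)
def pts(f,u0,u1,v0,v1): return np.array([world(c,d,u,v) for v in range(v0,v1) for u in range(u0,u1) if d[v,u]>0 and f(hsv[v,u])])
D=pts(lambda s:s[1]<60 and s[2]>90,112,155,186,225)
D=D[abs(D[:,2]-np.median(D[:,2]))<.006]
(cc,rr)=cv2.minEnclosingCircle(D[:,:2].astype(np.float32)); print("disc",cc,rr,D.mean(0))
B=pts(lambda s:100<s[0]<130 and s[1]>150 and s[2]>60,150,225,195,222); B=B[(B[:,2]>.021)&(B[:,2]<.029)]
f=cv2.fitLine(B[:,:2].astype(np.float32),cv2.DIST_HUBER,0,.01,.01).ravel();print("bar",f,len(B))
P=pts(lambda s:True,185,210,195,215);P=P[P[:,2]>.066];(cp,rp)=cv2.minEnclosingCircle(P[:,:2].astype(np.float32));print("post",cp,rp,P.mean(0))
print("dist",np.hypot(*(np.array(cp)-cc)))
for uv in((129+.5,110+372/4.5),(235.5,110+398/4.5),(180,190),(180,196)): print("base",world(c,d,*uv).round(4))
s=env.get_state();print(s["orientation"],s["tcp_pos"])
h=np.array([.5875,.290])
for q in ([0,1,0,0],[0,0,1,0],[0,.7071,.7071,0],[0,.7071,-.7071,0]):
  o=[]
  for a in np.linspace(0,1.6,6):
    p=h+.12*np.array([-np.sin(a),-np.cos(a)]); j=kin.inverse_kinematics([*p,.109],q); o.append(None if j is None else np.round(j,2))
  print(q,o[0],o[-1],[x is not None for x in o])
```

```text
disc (0.5880287289619446, 0.29108813405036926) 0.03061177209019661 [0.58765227 0.29002955 0.02676276]
bar [0.07609653 0.9971005  0.5814815  0.20236588] 729
post (0.5795332193374634, 0.17115357518196106) 0.006868121214210987 [0.57983924 0.17118085 0.06973594]
dist 0.1202350701531767
base [0.6102 0.2978 0.0286]
base [0.6047 0.1068 0.011 ]
base [0.6173 0.208  0.023 ]
base [0.6066 0.2081 0.0202]
[-9.82528016e-05  2.03447458e-01  9.79085537e-01 -7.96447841e-04] [0.26877551 0.6187504  0.30304442]
[0, 1, 0, 0] [-0.78  0.69  0.55  1.88 -0.52  0.73 -1.5 ] [-1.09  0.61  0.55  2.02 -0.52  0.65 -1.77] [True, True, True, True, True, True]
[0, 0, 1, 0] [-0.46  0.61  0.1   1.85 -0.09  0.68  1.26] [-0.68  0.54  0.01  1.99 -0.01  0.61  0.9 ] [True, True, True, True, True, True]
[0, 0.7071, 0.7071, 0] [-0.67  0.65  0.39  1.87 -0.37  0.69 -0.06] [-0.89  0.56  0.28  2.01 -0.26  0.61 -0.44] [True, True, True, True, True, True]
[0, 0.7071, -0.7071, 0] [-0.19  0.63 -0.26  1.84  0.23  0.71  2.56] [-0.44  0.56 -0.3   1.98  0.26  0.64  2.24] [True, True, True, True, True, True]
```

Run:
```python
from h import *
q=[0,0,1,0]
env.reach([.5797,.1712,.22],q); env.grip(.06)
print(env.movel([.5797,.1712,.109],.12,stop_force=8))
env.grip(0.0,25)
s=env.get_state();print(s["time"],s["opening"],s["force"].round(2) if hasattr(s["force"],"round") else s["force"],s["tcp_pos"])
c,im,d=grab("scene");cv2.imwrite("pics/scene2.png",im)
```

```text
False
4.0167 0.01352808541373438 [ 0.02 -1.42  4.54] [0.57996428 0.17111929 0.10946957]
```

View pics/scene2.png

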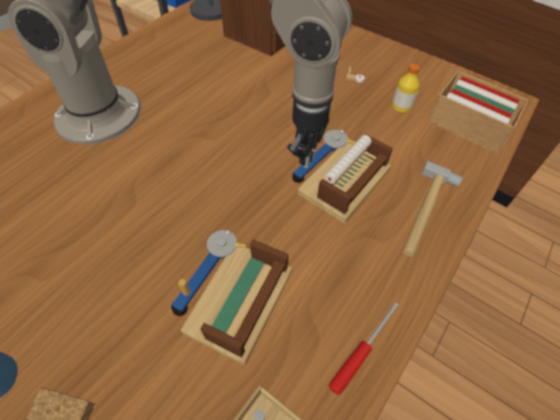

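The jaws stopped at 13.5 mm, which fits the 14 mm post. The scene view shows the gripper on the loaded stand's post, near pixel (308,150). Next I swing the leg along its arc.

Run:
```python
from h import *
h=np.array([.588,.2908]);r=.12
for a in np.linspace(.0706,1.54,14)[1:]:
    p=h+r*np.array([-np.sin(a),-np.cos(a)])
    st=env.movel([*p,.109],.06,stop_force=25)
    s=env.get_state();v=np.array(s["tcp_pos"])[:2]-h
    print(round(a,2),round(float(np.arctan2(-v[0],-v[1])),3),st,round(s["time"],2),round(s["opening"],4),np.round(s["force"],1))
    if st: break
c,im,d=grab("top");cv2.imwrite("pics/top3.png",im)
```

```text
0.18 0.191 False 4.44 0.0134 [-0.  -0.8  5.6]
0.3 0.308 False 4.82 0.0133 [-1.  -3.5  7.8]
0.41 0.423 False 5.19 0.0133 [-1.1 -3.9  9.5]
0.52 0.535 False 5.57 0.0131 [-1.3 -4.4 10.4]
0.64 0.65 False 5.94 0.013 [-3.6 -5.4 11.8]
0.75 0.76 False 6.32 0.0131 [-3.2 -6.  11.8]
0.86 0.873 False 6.69 0.0135 [-4.9 -5.6 13.1]
0.97 0.987 False 7.07 0.0133 [-5.8 -5.2 12.6]
1.09 1.1 False 7.44 0.0131 [-5.7 -4.1 11.9]
1.2 1.207 False 7.82 0.0134 [-5.9 -4.4 10.8]
1.31 1.323 False 8.19 0.0131 [-6.7 -2.2  9.8]
1.43 1.437 False 8.57 0.0132 [-5.8  0.   7. ]
1.54 1.546 False 8.94 0.0132 [-5.   1.1  4.6]
```

View pics/top3.png

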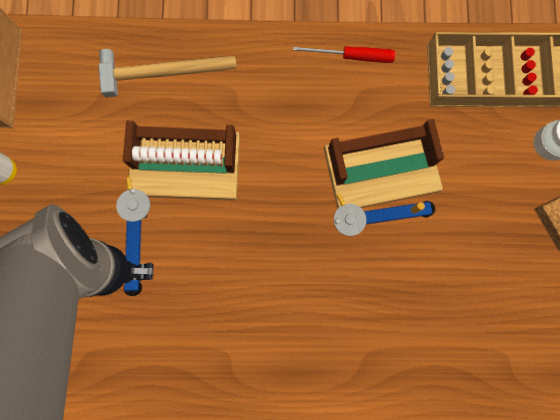

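The leg followed the gripper, pointing towards the robot with its tip near pixel (133,287). The force sign has flipped, so it is past the crest. I nudge it gently to the stop, release, retreat and look.

Run:
```python
from h import *
h=np.array([.588,.2908]);r=.12
for a in (1.58,1.62,1.65):
    p=h+r*np.array([-np.sin(a),-np.cos(a)])
    st=env.movel([*p,.109],.04,stop_force=6)
    s=env.get_state();v=np.array(s["tcp_pos"])[:2]-h
    print(a,round(float(np.arctan2(-v[0],-v[1])),3),st,np.round(s["force"],1))
    if st: break
env.grip(.06); env.dwell(.3)
p=np.array(env.get_state()["tcp_pos"])
env.movel([p[0],p[1],.24],.12)
env.reach([.42,.5,.30],[0,0,1,0])
env.dwell(.3)
c,im,d=grab("top");cv2.imwrite("pics/top4.png",im)
c2,im2,_=grab("scene");cv2.imwrite("pics/scene4.png",im2)
hsv=cv2.cvtColor(im,cv2.COLOR_BGR2HSV)
def pts(f,u0,u1,v0,v1): return np.array([world(c,d,u,v) for v in range(v0,v1) for u in range(u0,u1) if d[v,u]>0 and f(hsv[v,u])])
P=pts(lambda s:True,110,160,240,300);P=P[(P[:,2]>.066)&(P[:,2]<.075)]
if len(P):
    cp,rp=cv2.minEnclosingCircle(P[:,:2].astype(np.float32));v=np.array(cp)-h;print("post",cp,rp,"abs",np.arctan2(-v[0],-v[1]),np.hypot(*v))
# stand yaw: top of the rail
S=pts(lambda s:True,115,245,115,185);S=S[(S[:,2]>.085)&(S[:,2]<.102)]
print(len(S),cv2.minAreaRect(S[:,:2].astype(np.float32)))
s=env.get_state();print(s["time"],np.round(s["force"],1),s["opening"])
```

```text
1.58 1.58 False [-6.6 -0.5  5.1]
1.62 1.601 True [-0.8 -1.4  6.5]
post (0.4685923457145691, 0.2949475944042206) 0.006951761431992054 abs 1.6055171125586505 0.11947966538826137
942 ((0.6668742299079895, 0.20437392592430115), (0.15160375833511353, 0.025892309844493866), 87.22616577148438)
12.8 [-1.1  0.4  0. ] 0.060323910109928096
```

View pics/top4.png

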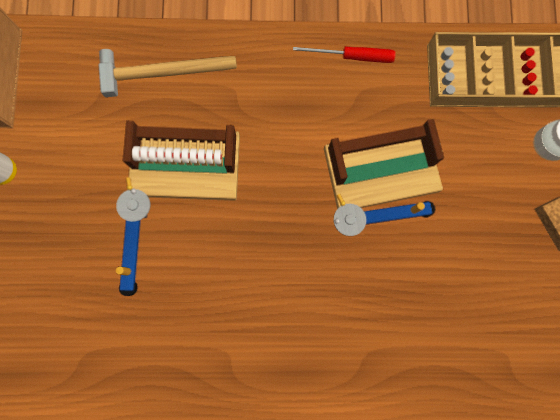

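View pics/scene4.png

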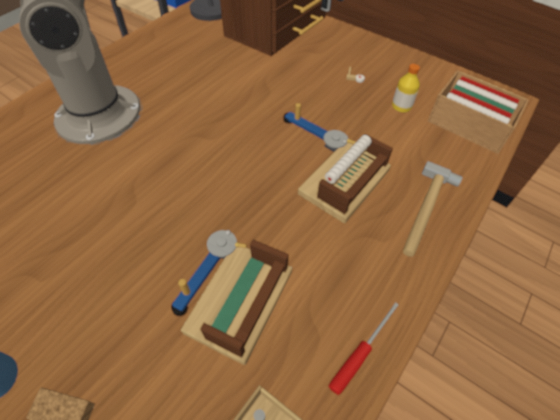

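The leg stands out square, with its post near (123,271) in the top view. Its absolute angle of 1.606 rad less the stand's yaw of about 0.048 gives a joint angle near 1.56. The empty leg hasn't moved and the arm is clear.

```bash
python3 -c "
from h import *
print(job.job_done())"
```

```text
the job is handed in; nothing more can be done
None
```

I swung the blue leg of the hammer stand out to its end stop, let go of it, backed the arm off and handed the job in at about 12.8 s. The hand-in gave no verdict.

- **Leg angle:** after release the camera puts the post at an absolute angle of 1.606 rad. Less the stand's yaw of about 0.048 rad, that is a joint angle of about 1.56 rad, where more than 1.46 is needed. The post measured 119.5 mm from the pivot, against 120 mm given.
- **End stop:** the last nudge stopped at 1.60 rad absolute, when the force changed by 6 N, which matches the end stop.
- **Empty stand:** its leg looks the same in the before and after pictures, still folded.
- **Arm:** it is clear of everything, with about 1 N or less on the tool.

I did not measure the leg's speed; it looked at rest, from a single set of pictures after release. No check failed or disagreed beyond about 0.02 rad.

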